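# Gauge the gap under a table's cable flap

### The arm

A 7-joint arm with a two-finger parallel gripper is mounted at the origin on the work surface; the furniture and walls round the work are solid. World frame = base frame: x ahead of the robot, y to its left, z up, the work surface at z = 0. Lengths are in m, angles in rad, forces in N, time in s.
With the tool pointing down it reaches from about 0.35 to 0.9 m from the base axis. Payload 8.1 kg.
Tool frame: the origin (TCP) lies at the centre of the arm's flange, where the gripper is bolted on; the fingertips stand env.tip_extent ahead of it and the grasp point (between the pads) lies 159 mm ahead of it (env.tip_extent is the distance from the TCP to the fingertips, in m); z points along the fingers, y is the line along which they close (so a half turn about z gives the same grasp; the last joint's range is limited). The gripper opens to 92 mm and grips with 3 to 60 N. Pads are 19 mm wide; open, the fingers measure 130 mm over their backs; the gripper's body (75 mm by 190 mm) begins 47 mm behind the grasp point.
Start: joints at [1.084, 0.434, 0.025, 1.573, -0.012, 1.134, -0.075], TCP at [0.234, -0.58, 0.405] pointing down, gripper open.
Joint ranges: [-2.62, 2.62], [-0.44, 2.09], [-1.27, 1.32], [0.08, 2.57], [-1.32, 4.46], [0.12, 2], [-2.74, 2.74]. Speed limits (rad/s): [2.22, 2.22, 3.01, 3.01, 3.14, 3.14, 3.14].

### API

Orientations are given as a rotation vector (axis times angle).
In Python, from workcell import env, vision gives the robot as it stands.
- The arm moves only by the tool play_rows, never from a script. Its arguments are lists of equal length, an entry for each row: "translation": the shift along the tool's x, y, z in m, a list of three; "twist": the turn about the tool's z in degrees. A call has 1 to 8 rows; each row shifts and turns the commanded pose from where the row before left it, along the tool's axes as they then stand; what a row does not reach is not made up. A row lasts 1/12 s, in which the tool goes at most 41.7 mm and 7.16 degrees, less where a joint would pass 70% of its speed; a pose out of reach is approached as far as the arm can. A call is refused whole if a number of a shift passes 0.0417 or a number of a turn 7.16, either way. A call with a gripper value outside its range is refused whole. "fingers" is the finger opening in m, from 0 to 0.0918, set as the call begins (left out, the last holds). The fingers move at their own pace and stop on an object; "squeeze" is the grip in N (left out, the last holds). Time passes only in rows, so rows that do not move let the fingers close. It gives the time, the measured TCP pose, the force, the opening and the grip force at its end, in the units of the state.
- env.observe(): the state, without advancing time (a new reading comes with each control period).
- vision.grab_frame(name): name is "scene" or "side" or "wrist"; returns the picture (400x640x3 uint8, blue, green, red); there is no depth.
- vision.calibration(name): a dict with "fx", "fy", "cx", "cy" (pixels), "camera_from_world" (4x4, takes a point from world to camera coordinates); the wrist camera has in their place "T_tool_cam" (4x4, takes a point from camera to tool coordinates, whose origin is the TCP and whose axes are the flange's). Camera axes: x right, y down, z forward; pixel columns grow to the right and rows downward; lengths in m; the calibration is good to about 2 mm. A picture is of the moment at which its call begins: read the wrist's pose just before it. calibration takes no time and is no camera call.
- env.hand_in(): hands the job in; it is judged then, once.
The state is a dict: "clock": time; "joints": joint angles; "joint_vel": joint speeds; "joint_torque": joint torques, N m; "eef_pos": TCP position; "ee_rot": TCP orientation; "force": force on the tool from outside, world axes, zero at the start; "ft_torque": the same for the moment, N m; "gripper_width": finger opening in m; "grip_force": force on a finger pad.
Only numpy, scipy, OpenCV 4.12 (cv2) and the standard library are available. Lean on these libraries where they do the work, as an engineer would, in place of code of your own. Each camera call takes 0.05 s, during which the arm holds its last target. There are 200 camera calls.

### The job

Take the gap gauge with the wide steel blade by its upright wooden handle and, keeping hold of it, slide the blade flat along the bench, nose first, into the gap under the free edge of the hinged wooden flap: about mid-way along the edge, square to it, until most of the blade is under and the flap rides on it with a light drag. Let go and leave it lying there. Do not swing the flap open, and leave the narrow-bladed gauge where it is.

Things in the scene. Friction and masses are not known exactly. Their poses are not given: they have to be found in the camera images.
- wide_gauge_handle (a point): Loose gauge (0.15 kg) with wide steel blade, flat on the bench. Point: centre of its wooden handle, a block 56 long (x) x 24 wide (y) x 56 high, standing on the bench; grasp across the 24. +x points to the blade's tip, 108 mm from the point; z up. Blade: from the handle's front, 80 long, 44 wide, 12 thick, underside level with the handle's; its last 24 mm taper to 3 at the tip.
- narrow_gauge_handle (a point): Loose gauge of the same form with the same handle, but a blade only 16 mm wide and 5 mm thick, too thin for this gap. Point: centre of its handle (28 mm up), +x to the blade's tip. Bystander: leave it alone.
- gap (a point): Mouth of the gap: on the bench under the middle of the free edge of a pale flap 100 deep x 200 wide x 16 mm thick with a round black cap, hinged at its far side to a rail fixed to the bench. +x points into the gap, y along the edge. Closed, the flap's underside is 8 mm above the bench. Rubber pads under both ends of the edge, 154 mm apart; between them the gap is open, 100 mm deep.
- flap (a joint): Angle of the flap about its hinge, rad: 0 = closed on its pads, growing as the free edge rises. Only its weight (about 0.35 kg, up to 4 N on the blade) holds it down; the tapered nose lifts it as the blade goes in, to about 0.04 to 0.10 once most of the blade is under.

How it is judged:
On the way:
1. the wide blade, held by its handle, is slid under the flap's free edge (tip at least 25 mm in) with the flap dragging on it (x of wide_gauge_handle in the frame of gap above -0.083 m and z of wide_gauge_handle in the frame of gap below 0.045 m and contact force between the fingers and wide_gauge above 1 N and contact force between wide_gauge and flap above 0.3 N), for 0.2 s.
At the end, for the whole second after the job is handed in: The wide gauge lies flat (within 10 degrees) and at rest, let go, with at least 42 mm of its 80 mm blade under the flap, within 40 mm of the middle of the free edge and within 15 degrees of square to it, and the flap rides on the blade (flap angle 0.02 to 0.2 rad) (x of wide_gauge_handle in the frame of gap above -0.066 m and y of wide_gauge_handle in the frame of gap between -0.04 and 0.04 m and angle between the x axis of wide_gauge_handle and the x axis of gap, either way round below 0.26 rad and angle between wide_gauge_handle's own z axis and vertical below 0.17 rad and value of joint flap between 0.02 and 0.2 rad and linear speed of wide_gauge below 0.02 m/s); the robot touches nothing.
It fails at once if the flap is swung open (beyond 0.3 rad) (value of joint flap above 0.3 rad).
It fails at once if the narrow-bladed gauge is moved more than 30 mm (distance of narrow_gauge_handle from where it was at the start of the episode above 0.03 m).
It also fails if it takes over 42 s, if anything falls off the work surface, if the arm or the gripper's body presses on something with over 40 N, if the wrist force passes 120 N, or if a joint passes its speed limit or range.

## Working session

There is one attempt and no reset: what is moved stays moved. The work goes in short steps, Python scripts to look and compute and a tool call to move; the robot and the scene stay as the last step left them, time stands still between calls to the robot, and variables do not carry over. Pictures are saved under pics/ and viewed, at most 10 in all, crops included, and the job is handed in when it is done.

Besides the shell and the picture viewer there is one more tool, called after "Request:" as name(argument=value, ...) on one line, values as JSON. play_rows: Moves the arm, as the interface text tells. Its arguments: {"type":"object","properties":{"translation":{"type":"array"},"twist":{"type":"array"},"fingers":{"type":"number"},"squeeze":{"type":"number"}},"required":["translation","twist"]}

```bash
mkdir -p pics
cat > h.py <<'E'
import numpy as np, cv2
from scipy.spatial.transform import Rotation as R
from workcell import env, vision
def ray(name,uv,z,T=None):
    c=vision.calibration(name)
    M=np.linalg.inv(c["camera_from_world"]) if T is None else T@np.array(c["T_tool_cam"])
    d=M[:3,:3]@np.array([(uv[0]-c["cx"])/c["fx"],(uv[1]-c["cy"])/c["fy"],1]); o=M[:3,3]
    return o+d*(z-o[2])/d[2]
def tool():
    s=env.observe(); T=np.eye(4); T[:3,:3]=R.from_rotvec(s["ee_rot"]).as_matrix(); T[:3,3]=s["eef_pos"]; return T
E
python3 - <<'E'
from h import *
s=env.observe(); print(s["clock"],s["eef_pos"],s["ee_rot"],s["gripper_width"],env.tip_extent); print(tool().round(3))
for n in("scene","side","wrist"):
    cv2.imwrite(f"pics/{n}0.png",vision.grab_frame(n))
E
```

```text
0.0 [ 0.23389702 -0.5793302   0.40394097] [-3.08244391e+00 -5.98725809e-01  7.18207078e-04] 0.09161994552573464 0.178
[[ 0.927  0.374 -0.001  0.234]
 [ 0.374 -0.927  0.001 -0.579]
 [-0.    -0.002 -1.     0.404]
 [ 0.     0.     0.     1.   ]]
```

View pics/scene0.png

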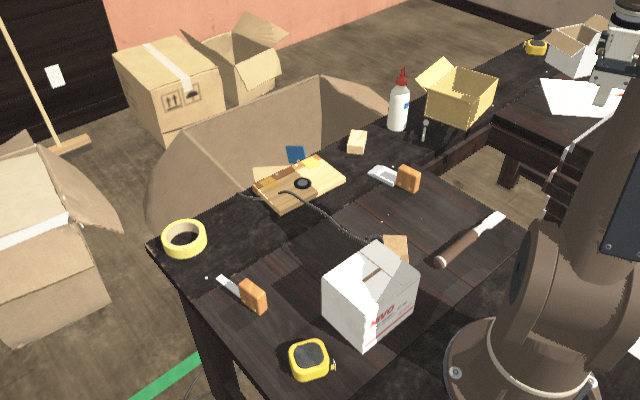

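View pics/side0.png

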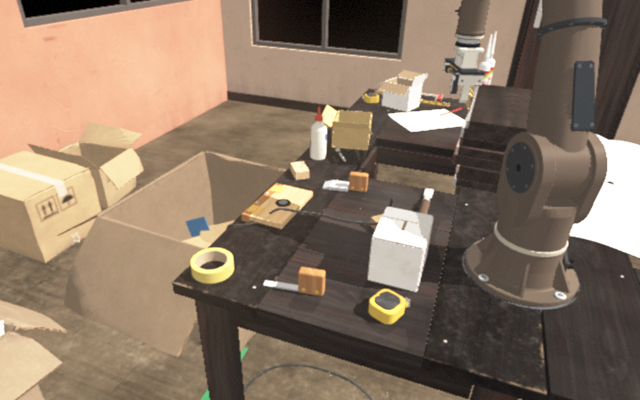

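The scene picture shows the flap with its black cap at about (302,183). The wide gauge's handle is at (408,178) with its blade toward (380,175), and the narrow gauge is at (252,296). In the side view the flap is at (280,205) and the wide gauge at (358,182). I'll enlarge both.

Run:
```python
from h import *
a=cv2.imread("pics/scene0.png")[130:230,235:435]; b=cv2.imread("pics/side0.png")[150:240,230:390]
cv2.imwrite("pics/c1.png",np.vstack([cv2.resize(a,(640,320),interpolation=2),cv2.resize(b[:70],(640,280),interpolation=2)]))
for n,p in [("scene",(302,183)),("side",(284,203))]: print(n,"cap",ray(n,p,.03))
for n,p in [("scene",(408,178)),("side",(358,182))]: print(n,"wide",ray(n,p,.03))
for n,p in [("scene",(253,296)),("side",(311,281))]: print(n,"narrow",ray(n,p,.03))
```

```text
scene cap [ 0.6225038  -0.03127515  0.03      ]
side cap [ 0.6197417  -0.02523859  0.03      ]
scene wide [ 0.46436033 -0.23802352  0.03      ]
side wide [ 0.46383844 -0.22988431  0.03      ]
scene narrow [0.42627004 0.25427007 0.03      ]
side narrow [0.42873319 0.25689867 0.03      ]
```

View pics/c1.png

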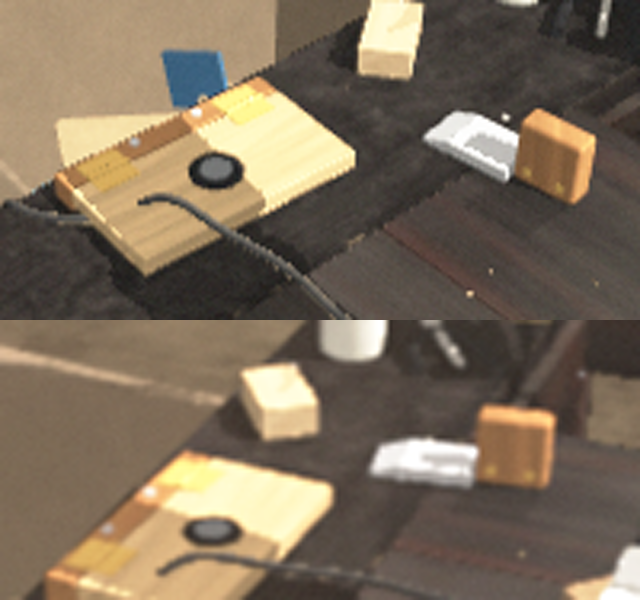

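The enlarged crop shows the flap's free edge running from about scene (282,214) to (346,179), and the wide blade's tip at about (369,174). A cable lies across the flap's left half. I'll get rough directions and check for obstacles on the path.

Run:
```python
from h import *
f=lambda u,v:(235+u/3.2,130+v/3.2)
for n,p,z in [("edgeL",(148,262),.02),("edgeR",(355,155),.024),("farR",(262,80),.024),("farL",(58,178),.024),("tip",(436,133),.005),("bladefrontR",(510,178),0.004),("cable_edge",(222,232),.01)]: print(n,ray("scene",f(*p),z).round(3))
for n,p in [("bottle",(398,130)),("boxnear",(468,126)),("boxleft",(425,108)),("block",(356,152)),("whitebox",(365,347)),("whiteboxL",(325,312)),("whiteR",(418,298)),('cable end',(380,240))]: print(n,ray("scene",p,0).round(3))
```

```text
edgeL [0.584 0.063 0.02 ]
edgeR [ 0.569 -0.128  0.024]
farR [ 0.689 -0.137  0.024]
farL [0.7   0.06  0.024]
tip [ 0.562 -0.212  0.005]
bladefrontR [ 0.486 -0.216  0.004]
cable_edge [ 0.582 -0.004  0.01 ]
bottle [ 0.648 -0.409  0.   ]
boxnear [ 0.527 -0.574  0.   ]
boxleft [ 0.672 -0.558  0.   ]
block [ 0.653 -0.246  0.   ]
whitebox [0.218 0.155 0.   ]
whiteboxL [0.323 0.16  0.   ]
whiteR [ 0.226 -0.001  0.   ]
cable end [ 0.384 -0.058  0.   ]
```

Request:
play_rows(translation=[[0.033,-0.0225,0],[0.033,-0.0225,0],[0.033,-0.0225,0],[0.033,-0.0225,0],[0.033,-0.0225,0],[0.033,-0.0225,0]], twist=[0,0,0,0,0,0])

```text
clock: 0.65
eef_pos: [0.3677, -0.3784, 0.4047]
ee_rot: [-3.084, -0.599, 0.0]
force: [0.8, -0.0, 0.4]
gripper_width: 0.0914
grip_force: 0.0
```

Request:
play_rows(translation=[[0.033,-0.0225,0],[0.033,-0.0225,0],[0.033,-0.0225,0],[0,0,0],[0,0,0],[0,0,0],[0,0,0],[0,0,0]], twist=[0,0,0,7,7,7,0,0])

```text
clock: 1.32
eef_pos: [0.4336, -0.2804, 0.4046]
ee_rot: [-3.141, -0.033, 0.001]
force: [-1.0, -0.1, -0.2]
gripper_width: 0.0918
grip_force: 0.0
```

Run:
```python
from h import *
T=tool(); np.save("T1.npy",T); im=vision.grab_frame("wrist"); cv2.imwrite("pics/w1.png",im); print(T.round(3)); print(vision.calibration("wrist"))
```

```text
[[ 1.     0.021 -0.     0.434]
 [ 0.021 -1.     0.    -0.28 ]
 [-0.    -0.    -1.     0.405]
 [ 0.     0.     0.     1.   ]]
{'fx': 327.7396935023043, 'fy': 327.7396935023043, 'cx': 325.03176408008864, 'cy': 199.7810278491521, 'T_tool_cam': array([[ 3.19982437e-04, -9.51018669e-01, -3.09133288e-01,
         8.29626848e-02],
       [ 9.99999770e-01,  1.19328291e-04,  6.67993189e-04,
        -5.52252934e-04],
       [-5.98385647e-04, -3.09133430e-01,  9.51018488e-01,
         2.10502705e-02],
       [ 0.00000000e+00,  0.00000000e+00,  0.00000000e+00,
         1.00000000e+00]])}
```

View pics/w1.png

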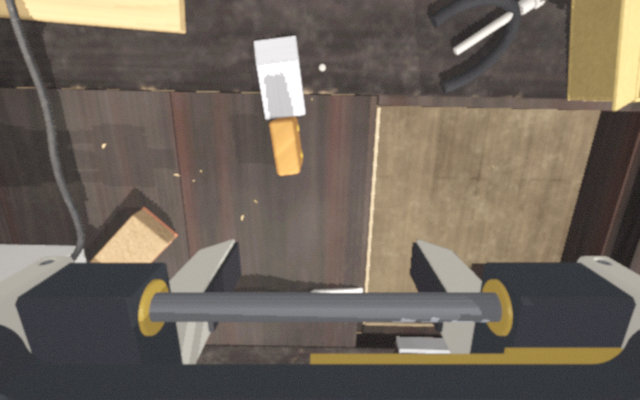

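The wrist view shows the wide blade's tip corners at (255,42) and (297,37), and its heel corners at (265,119) and (304,115). The handle top runs from about (285,120) to (287,174). The flap's right front corner is at (185,31).

Run:
```python
from h import *
T=np.load("T1.npy"); g=lambda u,v,z:ray("wrist",(u,v),z,T)[:2]
t=(g(255,42,.003)+g(297,37,.003))/2; h=(g(265,119,.012)+g(304,115,.012))/2
print("tip",t,"heel",h,"len",np.linalg.norm(t-h)); d=(t-h)/np.linalg.norm(t-h); print("yaw",np.degrees(np.arctan2(d[1],d[0])),"centre",t-.108*d,h-.028*d)
im=cv2.imread("pics/w1.png"); hsv=cv2.cvtColor(im,cv2.COLOR_BGR2HSV)
m=cv2.inRange(hsv,(8,140,120),(22,255,255)); m[:110]=0;m[180:]=0;m[:,:260]=0;m[:,310:]=0
ys,xs=np.nonzero(m); r=cv2.minAreaRect(np.c_[xs,ys].astype(np.float32)); print(r, cv2.boxPoints(r))
print("edgeR",g(185,31,.024))
```

```text
tip [ 0.569073   -0.22550767] heel [ 0.49053103 -0.23420267] len 0.07902179232326739
yaw 6.31721689933048 centre [ 0.46172878 -0.23739123] [ 0.46270105 -0.2372836 ]
((286.1099548339844, 142.77001953125), (49.35605239868164, 28.284271240234375), 81.8698959350586) [[268.61996 120.34002]
 [296.61996 116.34002]
 [303.59995 165.20001]
 [275.59995 169.20001]]
edgeR [ 0.57185685 -0.1387861 ]
```

The blade measures 79 mm against the 80 mm given. Handle centre is (0.462, -0.237) with yaw about 6.3°. I'll align over it, descend partway and take a close look.

Request:
play_rows(translation=[[0.0145,-0.021,0],[0.0145,-0.021,0],[0,0,0.035],[0,0,0.035],[0,0,0.03],[0,0,0],[0,0,0]], twist=[0,-5,0,0,0,0,0])

```text
clock: 1.95
eef_pos: [0.4614, -0.2382, 0.3041]
ee_rot: [-3.136, -0.167, 0.005]
force: [0.5, 0.0, 0.9]
gripper_width: 0.0916
grip_force: 0.0
```

Run:
```python
from h import *
T=tool(); np.save("T2.npy",T); im=vision.grab_frame("wrist"); cv2.imwrite("pics/w2.png",im); print(T.round(3))
```

```text
[[ 0.994  0.106 -0.003  0.461]
 [ 0.106 -0.994  0.001 -0.238]
 [-0.003 -0.002 -1.     0.304]
 [ 0.     0.     0.     1.   ]]
```

View pics/w2.png

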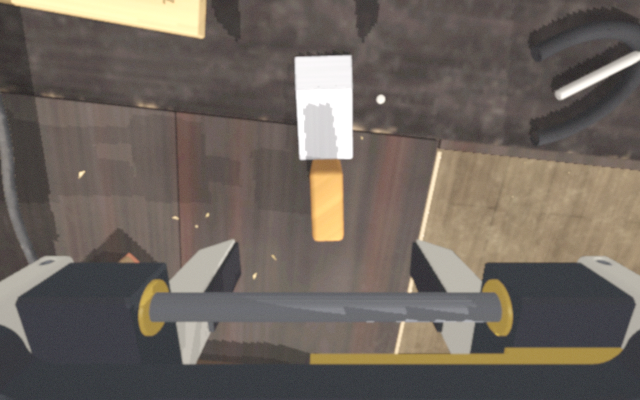

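The blade is upright at columns 295–352 and the handle at 312–344, so the gripper is centred on it at column 325 and square to it. The flap edge runs from (0,5) to (205,38). Descending and gripping.

Request:
play_rows(translation=[[0,0,0.037],[0,0,0.037],[0,0,0.037],[0,0,0],[0,0,0]], twist=[0,0,0,0,0])

```text
clock: 2.42
eef_pos: [0.4622, -0.2384, 0.1945]
ee_rot: [-3.137, -0.165, 0.002]
force: [0.6, -0.4, 0.5]
gripper_width: 0.0918
grip_force: 0.0
```

Request:
play_rows(translation=[[0,0,0],[0,0,0],[0,0,0],[0,0,0],[0,0,0],[0,0,0],[0,0,0],[0,0,0]], twist=[0,0,0,0,0,0,0,0], fingers=0.0, squeeze=25)

```text
clock: 3.08
eef_pos: [0.4619, -0.2381, 0.1938]
ee_rot: [3.137, 0.164, -0.0]
force: [0.8, 0.6, -0.6]
gripper_width: 0.043
grip_force: 0.0
```

Request:
play_rows(translation=[[0,0,0],[0,0,0],[0,0,0],[0,0,0],[0,0,0],[0,0,0]], twist=[0,0,0,0,0,0])

```text
clock: 3.58
eef_pos: [0.4618, -0.2381, 0.1936]
ee_rot: [-3.137, -0.164, 0.0]
force: [1.1, 0.0, -1.1]
gripper_width: 0.0235
grip_force: 24.9
```

Run:
```python
from h import *
T=np.load("T2.npy"); g=lambda u,v,z:ray("wrist",(u,v),z,T)[:2]
a,b=g(60,14,.024),g(204,37.5,.024); print(a,b,np.degrees(np.arctan2((a-b)[0],-(a-b)[1])))
im=cv2.imread("pics/w2.png"); m=cv2.inRange(cv2.cvtColor(im,cv2.COLOR_BGR2HSV),(10,50,150),(35,255,255)); m[60:]=0;m[:,220:]=0
P=np.array([(u,np.nonzero(m[:,u])[0].max()) for u in range(20,195,5)]); print(P[::6])
W=np.array([g(u,v,.010) for u,v in P]); k=np.polyfit(W[:,1],W[:,0],1); print("x=ky+c",k, "corner",W[-1])
```

```text
[ 0.57577162 -0.03804532] [ 0.57149157 -0.13837079] 177.5571485058246
[[ 20   6]
 [ 50  11]
 [ 80  16]
 [110  22]
 [140  27]
 [170  33]]
x=ky+c [0.0579914  0.57988168] corner [ 0.57289842 -0.12300799]
```

Firmly gripped: 23.5 mm opening and 25 N. The middle of the edge is at about (0.576, -0.037), with the inward yaw about -3°. I'll lift slightly, back off, turn and shift across.

Request:
play_rows(translation=[[0,0,-0.015],[-0.02,0,0],[0,0,0],[0,0,0],[0,-0.035,0],[0,-0.035,0],[0,-0.035,0],[0,-0.035,0]], twist=[0,0,4.5,4.5,0,0,0,0])

```text
clock: 4.25
eef_pos: [0.4491, -0.0991, 0.2087]
ee_rot: [-3.14, 0.084, 0.0]
force: [2.0, 0.0, -0.7]
gripper_width: 0.0235
grip_force: 24.9
```

Request:
play_rows(translation=[[0,-0.035,0],[0,-0.035,0],[0,0,0],[0,0,0],[0,0,0]], twist=[0,0,0,0,0])

```text
clock: 4.67
eef_pos: [0.4529, -0.0306, 0.2087]
ee_rot: [3.14, -0.082, -0.0]
force: [0.5, -0.7, -1.9]
gripper_width: 0.0238
grip_force: 24.9
```

Run:
```python
from h import *
T=tool(); np.save("T3.npy",T); im=vision.grab_frame("wrist"); cv2.imwrite("pics/w3.png",im); print(T.round(3))
```

```text
[[ 0.999 -0.052 -0.     0.453]
 [-0.052 -0.999 -0.    -0.031]
 [-0.     0.    -1.     0.209]
 [ 0.     0.     0.     1.   ]]
```

View pics/w3.png

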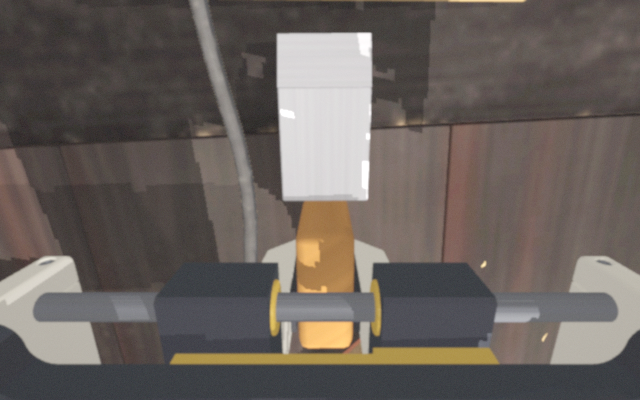

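The wrist view shows the blade square to the flap's edge, which is at the top row and level, ending near column 525. The cable passes clear on the left at columns 195–250. Lowering to the bench, then starting in.

Run:
```python
from h import *
T=np.load("T3.npy"); print(ray("wrist",(525,2),.02,T), ray("wrist",(277,34),.018,T),ray("wrist",(371,34),.018,T))
```

```text
[ 0.57006005 -0.12651479  0.02      ] [ 0.56317198 -0.01362351  0.018     ] [ 0.56091196 -0.05749179  0.018     ]
```

Request:
play_rows(translation=[[0,0,0.007],[0,0,0.006],[0,0,0.002],[0,0,0],[0,0,0]], twist=[0,0,0,0,0])

```text
clock: 5.13
eef_pos: [0.4529, -0.0312, 0.1932]
ee_rot: [3.14, -0.085, -0.001]
force: [-0.4, 0.1, -1.5]
gripper_width: 0.0239
grip_force: 25.0
```

Request:
play_rows(translation=[[0.006,0,0],[0.006,0,0],[0.006,0,0],[0.006,0,0],[0.006,0,0],[0.006,0,0],[0.006,0,0],[0,0,0]], twist=[0,0,0,0,0,0,0,0])

```text
clock: 5.8
eef_pos: [0.4958, -0.0327, 0.1935]
ee_rot: [3.14, -0.083, -0.0]
force: [0.6, -1.8, -3.7]
gripper_width: 0.024
grip_force: 25.0
```

Request:
play_rows(translation=[[0.006,0,0],[0.006,0,0],[0.006,0,0],[0.006,0,0],[0.006,0,0],[0.003,0,0],[0,0,0],[0,0,0]], twist=[0,0,0,0,0,0,0,0])

```text
clock: 6.47
eef_pos: [0.5286, -0.0345, 0.1938]
ee_rot: [-3.14, 0.083, -0.002]
force: [2.3, -0.6, -4.8]
gripper_width: 0.0236
grip_force: 25.0
```

Run:
```python
from h import *
a=vision.grab_frame("scene")[130:250,235:435]; b=vision.grab_frame("side")[150:250,220:380]; w=vision.grab_frame("wrist")
A=np.vstack([cv2.resize(a,(400,240),interpolation=2),cv2.resize(b,(400,250),interpolation=2)])
cv2.imwrite("pics/c4.png",np.hstack([A,cv2.resize(w,(400,250),interpolation=3).repeat(1,0) if 0 else cv2.copyMakeBorder(cv2.resize(w,(400,250)),0,240,0,0,0)]))
```

```text
(no output)
```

View pics/c4.png

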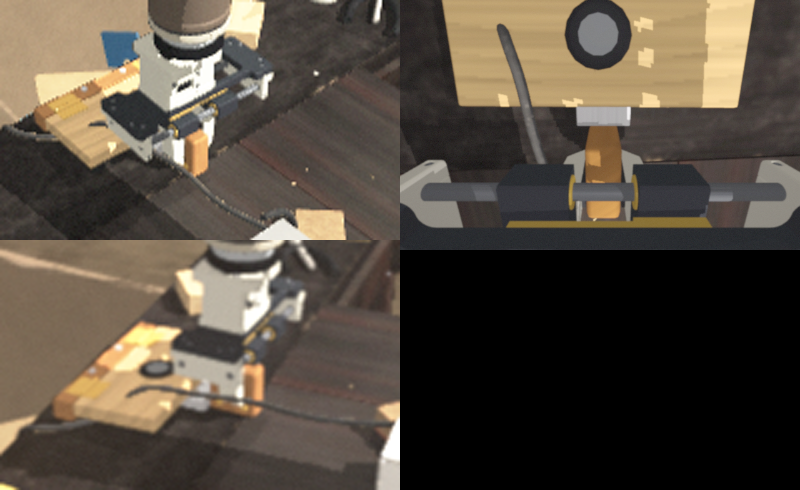

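The blade is about 60 mm under: only about 15 mm shows at wrist-pane (604,116). It is centred on the cap at column 598 and square to the edge, and the flap is slightly raised. Releasing.

Request:
play_rows(translation=[[0,0,0],[0,0,0],[0,0,0],[0,0,0],[0,0,0],[0,0,0]], twist=[0,0,0,0,0,0], fingers=0.05)

```text
clock: 7.12
eef_pos: [0.5279, -0.0344, 0.1938]
ee_rot: [3.14, -0.083, 0.0]
force: [0.3, -0.3, -0.5]
gripper_width: 0.0493
grip_force: 0.0
```

Request:
play_rows(translation=[[0,0,-0.01],[0,0,-0.02],[0,0,-0.03],[0,0,-0.03],[0,0,-0.03],[0,0,-0.03],[0,0,0],[0,0,0]], twist=[0,0,0,0,0,0,0,0])

```text
clock: 7.78
eef_pos: [0.5283, -0.0344, 0.3462]
ee_rot: [-3.14, 0.083, -0.007]
force: [-0.7, -0.0, -1.7]
gripper_width: 0.0498
grip_force: 0.0
```

Run:
```python
from h import *
w=vision.grab_frame("wrist"); T=tool(); a=vision.grab_frame("scene")[130:250,235:435]; b=vision.grab_frame("side")[150:250,220:380]
A=np.vstack([cv2.resize(a,(400,240),interpolation=2),cv2.resize(b,(400,250),interpolation=2)])
cv2.imwrite("pics/c5.png",np.hstack([A,cv2.copyMakeBorder(cv2.resize(w,(400,250)),0,240,0,0,0)])); np.save("T5.npy",T);cv2.imwrite("pics/w5.png",w)
```

```text
(no output)
```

View pics/c5.png

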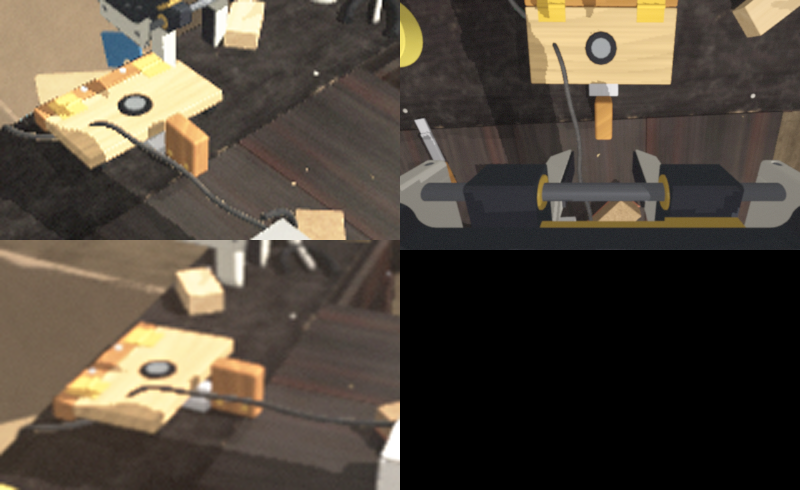

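The gauge lies flat and square, centred on the cap, with about 20 mm of blade showing. The flap rides on it and the gripper is clear above. Handing in.

```bash
python3 -c "
from workcell import env
print(env.hand_in())"
```

```text
the job is handed in; nothing more can be done
None
```

The wide gauge is released and lying flat under the middle of the flap's free edge, with about 60 mm of its blade in and the flap resting on it; the narrow gauge was never approached, and the job is handed in (no verdict came back).

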